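Release a cheese tray on the gravity roller lane

TASK

A tray with a cheese is waiting behind the stop blade of the roller lane. On the lane's sloping release box, slide the sprung safety shutter fully aside and, while keeping it aside, press the black plunger it uncovers fully home and hold it down until the tray has rolled down to the end stop; then let go, so that plunger and shutter spring back. Press slowly, feeling for the plunger's hard stop, and never force the mechanism; do not touch the tray or the blade, and leave everything else on the table where it stands.

Things in the scene. Friction and masses are not known exactly. Their poses are not given: they have to be found in the camera images.
- lane: Fixed stainless unit: gravity roller lane plus release box; placed and turned differently each time. Origin on the table straight below face_mid; z up, x from the box across the lane (away from the robot if not turned), y along the lane to its high end. Rollers: centre line x = 170 mm, 162 mm wide inside, falling 6 degrees to -y, tops 115 mm high at y = 0; channels 20 mm higher; end stop's face at y = -233 mm.
- face_mid (a point): Middle of the release box's sloping steel face, 85 mm above the table, under the plunger. Axes: x = U, upslope; y = the lane's y; z = N, square out of the face. N leans 20 degrees from vertical to the lane's -x: U = (0.940, 0, 0.342), N = (-0.342, 0, 0.940) in the lane's frame. The face is 120 mm along U and 200 mm along y; the box is rigid, x from -56 to 80 mm in the lane's frame.
- trough_mid (a point): Middle of the free part of the trough floor, 66 mm to -y of face_mid; same axes. Two rigid rails along y on the face, 36 mm high, inner faces 64 mm apart (56 mm between their turned-in tops), form an open-topped trough: empty from y = -100 to -32 mm of face_mid, plunger in its middle, shutter over the plunger; closed by a plate at y = +94 mm.
- shutter (a joint): Safety shutter: stainless plate 62 (U) x 64 (y) x 4 mm between the rails, underside 27 mm above the face. 0 = shut, covering face_mid y from -32 to 32 mm and hiding the plunger; up to 0.060 m = fully aside to +y, at a rigid stop. A spring drives it shut with 2 N when shut to 4 N when fully aside, so it does not stay open by itself.
- shutter_lip (a point): Middle of the outer (-y) face of the shutter's upright thumb lip along the plate's -y edge: 50 mm wide along U, 5 mm thick, its top 49 mm and this point 39 mm above the face. Push it to +y to open the shutter. Moves with the shutter; axes as face_mid.
- plunger (a joint): Release plunger: black round push button with a flat top, 46 mm diameter, in the trough straight out from face_mid, hidden while the shutter is shut. Its head is screwed in or out: when up, its top is 17 to 26 mm above the face, not told which; feel for it. 0 = up, 0.016 m = fully home on a hard stop; moves along -N. Spring 3 N at first, 7 N at the bottom, plus 1 N or so while moving; returns by itself.
- blade: Stop blade: steel plate 110 mm wide (x), 6 mm thick, between two rollers at the lane's y = 0. Origin: middle of its top edge, 18 mm above the rollers when the plunger is up. A linkage lowers it by 1.6 times the plunger's travel: below the roller tops once that is over 11.5 mm. It rises when the plunger is let go; a tray still above it is then held fast on it.
- tray: White tray 150 (x) x 180 (y) x 26 mm with a dark-rinded cheese wheel 132 mm wide on it, 71 mm high in all, 0.9 to 1.4 kg, loose on the rollers. Origin: centre of its underside. Waits against the blade with origin at y = 93 mm in the lane's frame; with the blade down it rolls by itself at about 0.1 m/s and stops at the end stop with origin at y = -143 mm.
- wedge_a: Bystander: cheese wedge, 100 mm long, 75 mm high, beside the box's +y side. Origin: about its middle, underside.
- wedge_b: Bystander: a like cheese wedge on the table on the robot's side of the box.
- half_wheel: Bystander: half a cheese wheel, 95 mm radius, 80 mm high, beside the box's -y side.
- tub: Bystander: white round tub 90 mm in diameter, 90 mm high, beyond wedge_a.
- spatula: Bystander: spatula 200 mm long lying on the robot's side of the box.
- brush: Bystander: brush 170 mm long lying on the robot's side of the box.
Things that resemble listed ones, but are neither listed nor needed, are in the scene too. Leave any red look-alike of the tray alone.

How it is judged:
By the outcome, as a careful person would: the job done as asked, in the order asked, and still so for the second after the job is handed in, with the robot touching nothing.
It also fails if it takes over 51 s, if anything falls off the work surface, if the arm or the gripper's body presses on something with over 40 N, if the wrist force passes 120 N, or if a joint passes its speed limit or range.

ROBOT

A 6-joint arm with a two-finger parallel gripper is mounted at the origin on the work surface. World frame = base frame: x ahead of the robot, y to its left, z up, the work surface at z = 0. Lengths are in m, angles in degrees, forces in N, time in s.
With the tool pointing down it reaches from about 0.4 to 0.825 m from the base axis. Payload 7 kg.
Tool frame: the origin (TCP) lies midway between the tips of the shut fingers; the grasp point (between the pads) lies 19 mm behind it (ctrl.hold_point_z is the distance from the TCP to the grasp point, in m); z points along the fingers, x is the direction in which the jaws open and shut, and the axes are right-handed (so a half turn about z gives the same grasp; the last joint's range is limited). The gripper opens to 88 mm and grips with 3 to 60 N. Pads are 19 mm wide; open, the fingers measure 130 mm over their backs; the gripper's body (78 mm by 193 mm) begins 47 mm behind the grasp point.
Start: joints at [-54.654, 20.546, 0.682, 0, -70.136, -16.507], TCP at [0.218, -0.639, 0.227] pointing down, gripper open.
Joint ranges: [-176.03, 176.03], [-82.01, 121.73], [-58.28, 71.71], [-173.87, 95.51], [-174.79, -0.11], [-173.66, 173.66]. Speed limits (degrees/s): [136.94, 136.94, 172.46, 180, 180, 180].

INTERFACE

Orientations are given as [roll, pitch, yaw] about the fixed x, y, z axes, in that order (R = Rz(yaw) Ry(pitch) Rx(roll)).
In Python, from plant import ctrl gives the robot as it stands.
- The arm moves only by the tool apply_moves, never from a script. Its argument "motion" is a list of rows, each a list of 2 entries, a list of its own where there are three numbers: the shift along the world's x, y, z in cm, then the turn about the world's z in degrees. In form: [[[tx, ty, tz], roll], ...]. A call has 1 to 10 rows; each row is the pose to reach, as a shift and turn from the pose commanded when the call began; what a row does not reach only later rows make up. A row lasts 1/10 s, in which the tool goes at most 50 mm and 8.59 degrees, less where a joint would pass 70% of its speed; a pose out of reach is approached as far as the arm can. A call with a gripper value outside its range is refused whole. "hand" is the finger opening in cm, from 0 to 8.76, set as the call begins (left out, the last holds). The fingers move at their own pace and stop on an object; the grip force is fixed at half the most. Time passes only in rows, so rows that repeat a pose let the fingers close. It gives the time, the measured TCP pose, the force and the opening at its end, in the units of the state.
- ctrl.get_obs(): the state, without advancing time (a new reading comes with each control period).
- ctrl.snapshot(name): name is "side" or "top"; returns (picture, depth): 420x560x3 uint8, blue, green, red; 420x560 float32, m along the optical axis (not along the pixel's ray), 0 where there is no reading.
- ctrl.camera_model(name): a dict with "fx", "fy", "cx", "cy" (pixels), "cam_to_world" (4x4, takes a point from camera to world coordinates). Camera axes: x right, y down, z forward; pixel columns grow to the right and rows downward; lengths in m; the calibration is good to about 2 mm. A picture is of the moment at which its call begins. camera_model takes no time and is no camera call.
- ctrl.close_job(): hands the job in, once; it reports no verdict.
The state is a dict: "clock": time; "joint_pos": joint angles; "qvel": joint speeds; "tau": joint torques, N m; "tool_pos": TCP position; "orientation": TCP orientation; "force": force on the tool from outside, world axes, zero at the start; "moment": the same for the moment, N m; "opening": finger opening in m.
Only numpy, scipy, OpenCV 4.12 (cv2) and the standard library are available. Lean on these libraries where they do the work, as an engineer would, in place of code of your own. Each camera call takes 0.05 s, during which the arm holds its last target.

## Working session

There is one attempt and no reset: what is moved stays moved. The work goes in short steps, Python scripts to look and compute and a tool call to move; the robot and the scene stay as the last step left them, time stands still between calls to the robot, and variables do not carry over. Pictures are saved under pics/ and viewed, and the job is handed in when it is done.

Besides the shell and the picture viewer there is one more tool, called after ">>>" as a command line: name --argument value ..., lists and objects as JSON in quotes. apply_moves: Moves the arm, as the interface text tells. Its arguments: {"type":"object","properties":{"motion":{"type":"array"},"hand":{"type":"number"}},"required":["motion"]}

```bash
ls; mkdir -p pics; python3 - <<'E'
from plant import ctrl
import cv2,numpy as np
print(ctrl.get_obs())
for n in("side","top"):
    p,d=ctrl.snapshot(n); cv2.imwrite(f"pics/{n}0.png",p); np.save(f"pics/{n}0.npy",d); np.save(f"pics/{n}0c.npy",p)
    print(n,ctrl.camera_model(n))
E
```

```text
pics
{'clock': 0.0, 'joint_pos': array([-5.46539348e+01,  2.05898161e+01,  6.36083700e-01, -2.00583785e-02,
       -7.01358822e+01, -1.65061533e+01]), 'qvel': array([-0.04744436,  0.06355957, -0.10577368,  0.04455958,  0.06744972,
        0.00741812]), 'tau': array([ 9.13797812e-04, -5.82720208e+01,  2.93062913e+01,  6.99699104e+00,
        6.91094989e-03, -1.58930366e-04]), 'tool_pos': array([ 0.21779359, -0.63840125,  0.2256587 ]), 'orientation': array([-1.79992616e+02, -9.12794533e-02,  1.08833076e+02]), 'force': array([-0.69330054, -0.20471557, -0.51546425]), 'moment': array([ 0.02549575, -0.01647967,  0.04243487]), 'opening': 0.08757126459029829}
side {'fx': 384.39664803217676, 'fy': 384.39664803217676, 'cx': 281.2586445222031, 'cy': 200.3575996552012, 'cam_to_world': array([[-0.91373452, -0.28047729,  0.29397571,  0.20193153],
       [-0.40590762,  0.59786308, -0.69122987,  0.83901782],
       [ 0.01811706, -0.75092758, -0.66013601,  0.78367414],
       [ 0.        ,  0.        ,  0.        ,  1.        ]])}
top {'fx': 473.6845751004622, 'fy': 473.6845751004622, 'cx': 279.88742333456133, 'cy': 209.75079387921414, 'cam_to_world': array([[ 0.02921488, -0.97972275,  0.19821659,  0.25492888],
       [-0.99937283, -0.03259884, -0.01382964,  0.1076118 ],
       [ 0.02001085, -0.19768824, -0.98006067,  1.42811837],
       [ 0.        ,  0.        ,  0.        ,  1.        ]])}
```

View pics/side0.png

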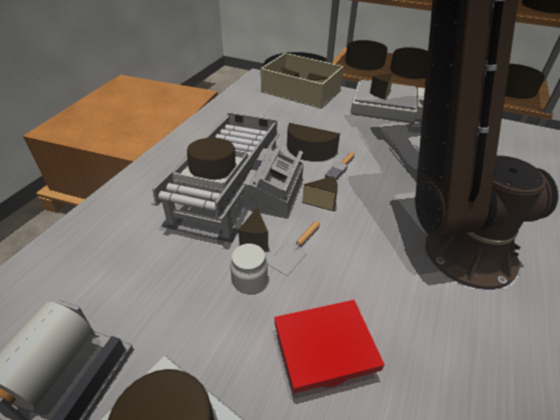

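View pics/top0.png

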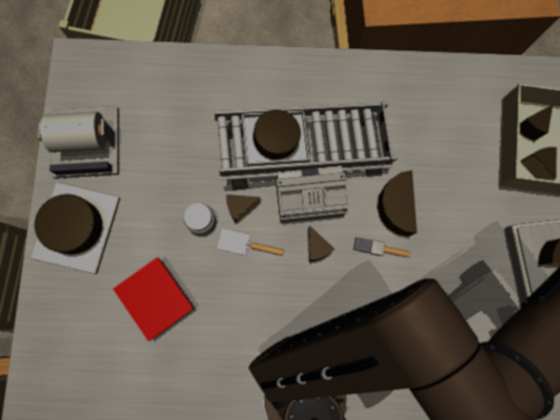

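The top view shows the lane at (215–395, 100–185) and the release box at (277–347, 170–222). The tray with its cheese is on the lane at (277,133). Look-alikes are the white tray with a cheese on the table (70,225), the red tray (153,298) and the wrapper machine (75,130). Next I'll crop the box closely.

```bash
python3 - <<'E'
import cv2,numpy as np
p=np.load("pics/top0c.npy"); c=p[90:240,200:410]; cv2.imwrite("pics/topc.png",cv2.resize(c,None,fx=3.8,fy=3.8,interpolation=cv2.INTER_CUBIC))
p=np.load("pics/side0c.npy"); c=p[130:230,220:320]; cv2.imwrite("pics/sidec.png",cv2.resize(c,None,fx=6,fy=6,interpolation=cv2.INTER_CUBIC))
E
```

```text
(no output)
```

View pics/topc.png

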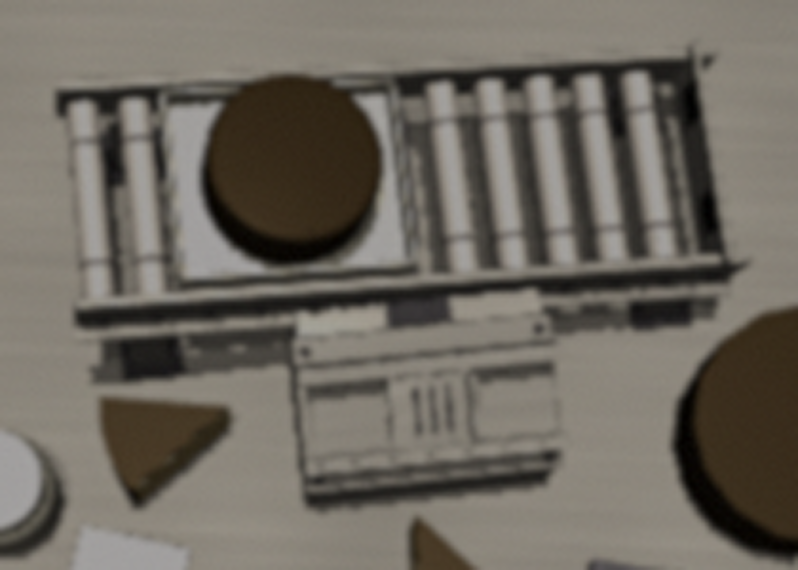

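View pics/sidec.png

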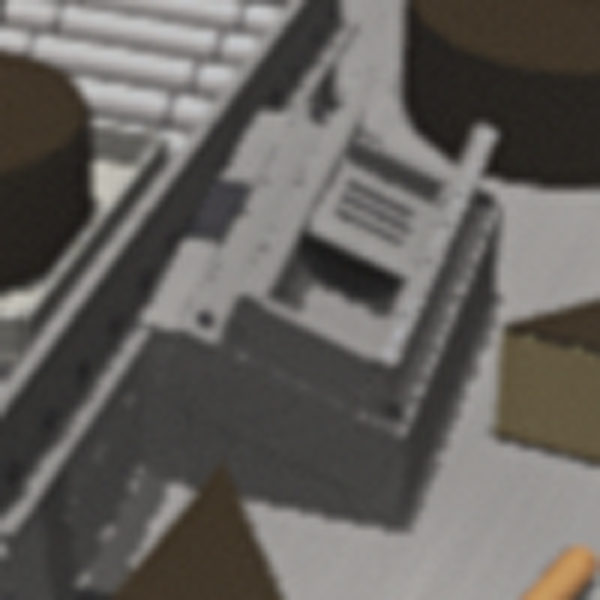

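```bash
cat > h.py <<'E'
import numpy as np,cv2
from plant import ctrl
def cloud(n,d):
    m=ctrl.camera_model(n);v,u=np.indices(d.shape)
    P=np.stack([(u-m['cx'])/m['fx']*d,(v-m['cy'])/m['fy']*d,d],-1)
    T=m['cam_to_world'];W=P@T[:3,:3].T+T[:3,3];W[d<=0]=np.nan;return W
def ray(n,u,v,z):
    m=ctrl.camera_model(n);T=m['cam_to_world']
    r=T[:3,:3]@np.array([(u-m['cx'])/m['fx'],(v-m['cy'])/m['fy'],1]);o=T[:3,3]
    return o+r*(z-o[2])/r[2]
E
python3 - <<'E'
from h import *
np.set_printoptions(precision=3,suppress=True,linewidth=200)
d=np.load("pics/top0.npy");W=cloud("top",d)
print("table z",np.nanmedian(W[60:90,100:400,2]))
for r in range(160,226,3): print(r,W[r,268:356:6,2].round(3))
print(W[196,312],W[166,300],W[105,300],W[133,277])
E
```

```text
table z -0.0008676487256007448
160 [ 0.129  0.124  0.147  0.14   0.144  0.142  0.131 -0.005  0.     0.107 -0.004  0.124  0.121  0.13   0.118]
163 [0.142 0.131 0.124 0.121 0.136 0.139 0.139 0.13  0.13  0.128 0.127 0.121 0.112 0.109 0.102]
166 [0.147 0.146 0.15  0.14  0.133 0.128 0.12  0.115 0.106 0.1   0.091 0.096 0.098 0.07  0.074]
169 [0.129 0.123 0.126 0.107 0.1   0.096 0.099 0.095 0.1   0.102 0.095 0.102 0.096 0.073 0.075]
172 [ 0.104  0.09   0.098  0.096  0.097  0.098  0.097  0.101  0.098  0.098  0.092  0.095  0.099  0.    -0.003]
175 [   nan  0.089  0.099  0.098  0.098  0.096    nan  0.102  0.102  0.102  0.103  0.105  0.103 -0.007  0.002]
178 [-0.003  0.003  0.091  0.104  0.106  0.107  0.103  0.101  0.102  0.098  0.1    0.096  0.097  0.    -0.005]
181 [-0.    -0.005  0.106  0.102  0.1    0.101  0.101  0.098  0.097  0.103  0.116  0.13   0.133  0.127 -0.004]
184 [ 0.001 -0.001  0.097  0.1    0.101  0.115  0.133  0.133  0.134  0.13   0.129  0.127  0.128  0.001 -0.001]
187 [ 0.004 -0.001  0.134  0.131  0.132  0.127  0.132  0.129  0.126  0.126  0.093  0.092  0.09   0.002 -0.005]
190 
[... 713 characters left out ...]
1   0.108  0.105  0.108  0.109  0.103  0.101  0.067 -0.002]
211 [ 0.003 -0.     0.108  0.109  0.105  0.11   0.107  0.107  0.064  0.068  0.07   0.066  0.067  0.066 -0.004]
214 [ 0.003 -0.001  0.106  0.065  0.066  0.067  0.073  0.069  0.058  0.066  0.066  0.048  0.035  0.001 -0.001]
217 [-0.003  0.001  0.064  0.063  0.061  0.066  0.052  0.046  0.038  0.021  0.012 -0.002 -0.005 -0.004 -0.   ]
220 [-0.001  0.003  0.03   0.038  0.02   0.013 -0.002  0.001  0.004  0.003  0.002 -0.002  0.    -0.003 -0.003]
223 [-0.006 -0.001  0.    -0.001 -0.    -0.001  0.002  0.001 -0.     0.     0.004 -0.001 -0.006 -0.004  0.   ]
[ 0.565 -0.002  0.109] [0.647 0.036 0.127] [ 0.891  0.033 -0.001] [0.719 0.104 0.195]
```

```bash
python3 - <<'E'
from h import *
np.set_printoptions(precision=4,suppress=True,linewidth=200)
ds=[np.load("pics/top0.npy")]+[ctrl.snapshot("top")[1] for _ in range(3)]
d=np.median(ds,0);np.save("pics/topm.npy",d);W=cloud("top",d)
reg=np.zeros(d.shape,bool);reg[178:224,270:356]=1
F=np.vstack([W[192:206,285:300].reshape(-1,3),W[189:203,326:338].reshape(-1,3)])
F=F[np.isfinite(F).all(1)]
for _ in range(4):
    c=F.mean(0);n=np.linalg.svd(F-c)[2][2];n*=np.sign(n[2]);e=(F-c)@n;F=F[abs(e)<.006]
print("floor",c,n,len(F),e.std(),"tilt",np.degrees(np.arccos(n[2])),"yaw",np.degrees(np.arctan2(-n[1],-n[0])))
h=(W-c)@n
m=reg&(abs(h-.036)<.005)&(W[...,2]>.09)
k,lab,st,cen=cv2.connectedComponentsWithStats(m.astype(np.uint8))
for i in range(1,k):
    if st[i,4]>30:
        P=W[lab==i];q=P.mean(0);v=np.linalg.svd(P-q)[2][0];v*=np.sign(v[1]);print(st[i],q,"yaw",np.degrees(np.arctan2(-v[0],v[1])), )
vis=np.clip(h*4000+60,0,255);vis[~np.isfinite(vis)]=0
cv2.imwrite("pics/hh.png",cv2.resize(vis[165:228,265:360].astype(np.uint8),None,fx=8,fy=8,interpolation=0))
# channel near top edge & lane yaw via tray/rollers band
m2=np.zeros(d.shape,bool);m2[95:200,205:405]=1
m2&=W[...,2]>.04
pts=np.argwhere(m2)
B=W[m2][:,:2].astype(np.float32)
E
```

```text
floor [0.5674 0.0031 0.0827] [-0.3296 -0.0493  0.9428] 378 0.0014380873971254994 tilt 19.468996393991947 yaw 8.509018046631345
[277 180  73  35 877] [ 0.5604 -0.0006  0.1171] yaw 8.512052020544992
```

View pics/hh.png

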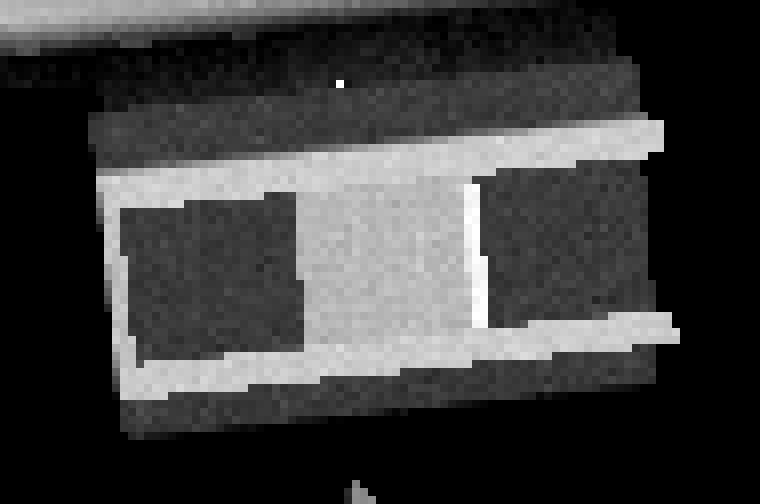

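```bash
python3 - <<'E'
from h import *
np.set_printoptions(precision=4,suppress=True,linewidth=200)
d=np.load("pics/topm.npy");W=cloud("top",d)
c=np.array([.5674,.0031,.0827]);n=np.array([-.3296,-.0493,.9428])
h=(W-c)@n
reg=np.zeros(d.shape,bool);reg[178:218,276:352]=1
m=reg&(h>.033)&(h<.041)
P=W[m]
def pca(P):
    q=P.mean(0);v=np.linalg.svd(P-q)[2][0];v*=np.sign(v[1]);return q,v,np.degrees(np.arctan2(-v[0],v[1]))
U0=np.cross([0,1,0],n)
# separate rails via position
best=None
t=np.radians(8.0)
for it in range(4):
    Y=np.array([-np.sin(t),np.cos(t),0]);X=np.array([np.cos(t),np.sin(t),0])
    a=np.radians(20);U=X*np.cos(a)+np.array([0,0,np.sin(a)]);N=-X*np.sin(a)+np.array([0,0,np.cos(a)])
    u=(P-c)@U;y=(P-c)@Y
    mid=(np.percentile(u,1)+np.percentile(u,99))/2
    res=[]
    s=(y>np.percentile(y,4))  # keep
    ym=(y<np.percentile(y,85))
    for S in (u>mid,u<mid):
        S=S&ym; u_=u[S];y_=y[S]; g=np.median(u_); k=abs(u_-g)<.012
        f=np.polyfit(y_[k],u_[k],1);res.append((f,u_[k].min(),u_[k].max(),y_.min(),y_.max()))
    print(np.degrees(t),res)
    t-=np.arctan(np.mean([r[0][0] for r in res]))
print("hist u",np.histogram(u,bins=np.arange(-.05,.051,.004)))
A=W[reg&(abs(h)<.05)&(W[...,2]>.05)]
L=W[reg&(h>.043)&(h<.06)];print("lip n",len(L),"u",np.percentile((L-c)@U,[2,98]),"y",np.percentile((L-c)@Y,[2,50,98]),"h",np.median((L-c)@N))
f=W[(abs(h)<.006)&(np.indices(d.shape)[0]>170)&(np.indices(d.shape)[0]<222)&(np.indices(d.shape)[1]>270)&(np.indices(d.shape)[1]<352)]
print("face u",np.percentile((f-c)@U,[.5,99.5]),"y",np.percentile((f-c)@Y,[.5,99.5]),"h",np.median((f-c)@N))
pl=W[reg&(h>.027)&(h<.034)];pl=pl[abs((pl-c)@U-mid)<.022];print("plate y",np.percentile((pl-c)@Y,[1,99]),"h",np.median((pl-c)@N))
E
```

```text
8.0 [(array([-0.0019,  0.0374]), np.float64(0.027135934861936023), np.float64(0.04390652786789461), np.float64(-0.10647365278782998), np.float64(0.06610851967348078)), (array([ 0.0025, -0.0298]), np.float64(-0.03640112893583874), np.float64(-0.017724103759678825), np.float64(-0.10689483192147951), np.float64(0.0658790884199664))]
7.982071890303788 [(array([-0.0022,  0.0374]), np.float64(0.027145104978208132), np.float64(0.0439016721000864), np.float64(-0.10646576056121829), np.float64(0.06611378362191705)), (array([ 0.0022, -0.0298]), np.float64(-0.03639953693927202), np.float64(-0.017726251063122686), np.float64(-0.1069089001768542), np.float64(0.06586687329209649))]
7.980888216758056 [(array([-0.0022,  0.0374]), np.float64(0.027145710373679098), np.float64(0.043901351413736675), np.float64(-0.10646523912327635), np.float64(0.06611413093754202)), (array([ 0.0022, -0.0298]), np.float64(-0.03639943168145915), np.float64(-0.01772639274370996), np.float64(-0.10690982864161075), np.float64(0.06586606658168849))]
7.980810066746765 [(array([-0.0022,  0.0374]), np.float64(0.0271457503436732), np.float64(0.04390133024056899), np.float64(-0.10646520469463347), np.float64(0.0661141538674662)), (array([ 0.0022, -0.0298]), np.float64(-0.03639942473134394), np.float64(-0.017726402097528158), np.float64(-0.1069098899402947), np.float64(0.06586601331903116))]
hist u (array([  0,   0,   0,  50,  96,  93,  52,   6,   6,   8,   3,   7,   7,   6,   5,   8,   6,   4,   5,   7,  58, 101,  95,  48,   0]), array([-0.05 , -0.046, -0.042, -0.038, -0.034, -0.03 , -0.026, -0.022, -0.018, -0.014, -0.01 , -0.006, -0.002,  0.002,  0.006,  0.01 ,  0.014,  0.018,  0.022,  0.026,  0.03 ,  0.034,  0.038,  0.042,
        0.046,  0.05 ]))
lip n 35 u [-0.0204  0.0281] y [-0.0385 -0.0357 -0.0337] h 0.046859316128217955
face u [-0.056  0.069] y [-0.1058  0.0921] h -0.0001403294623174436
plate y [-0.0337  0.0918] h 0.031185947394424186
```

The geometry agrees with the description: tilt 19.5°, face about 84 mm high, rails symmetric, and the lip top and plate heights right. That puts face_mid at about (0.572, -0.003, 0.085) with the lane yaw at 8.0°. Before moving I'll check heights along the approach path.

```bash
python3 - <<'E'
from h import *
d=np.load("pics/topm.npy");W=cloud("top",d)
for n in("top","side"):
    W=cloud(n,np.load(f"pics/{n}0.npy")).reshape(-1,3);W=W[np.isfinite(W).all(1)]
    for y in np.arange(-.65,.1,.075):
        xc=.218+(y+.639)/.566*.334
        s=(abs(W[:,1]-y)<.04)&(abs(W[:,0]-xc)<.12)&(W[:,2]<.30)
        print(n,round(y,3),round(xc,3),s.sum(),np.percentile(W[s,2],99).round(3) if s.sum() else None)
E
```

```text
top -0.65 0.212 392 0.068
top -0.575 0.256 1454 0.005
top -0.5 0.3 1991 0.006
top -0.425 0.344 1471 0.006
top -0.35 0.389 1332 0.006
top -0.275 0.433 2175 0.083
top -0.2 0.477 2252 0.083
top -0.125 0.521 1900 0.127
top -0.05 0.566 2193 0.134
top 0.025 0.61 2358 0.191
side -0.65 0.212 620 0.07
side -0.575 0.256 402 0.003
side -0.5 0.3 597 0.003
side -0.425 0.344 750 0.003
side -0.35 0.389 717 0.003
side -0.275 0.433 1143 0.081
side -0.2 0.477 1382 0.081
side -0.125 0.521 454 0.13
side -0.05 0.566 912 0.133
side 0.025 0.61 1504 0.191
```

The path is clear at z = 0.227, so I'll go to a point above trough_mid with the fingers shut.

>>> apply_moves --motion '[[[1, 1.7, 0], -1], [[3, 5.1, 0], -2.5], [[5.2, 8.8, 0], -4], [[7.5, 12.7, 0], -5.5], [[9.8, 16.6, 0], -7], [[12.1, 20.5, 0], -8.5], [[14.4, 24.4, 0], -9.5], [[16.7, 28.3, 0], -10.8], [[19, 32.2, 0], -10.8], [[20.5, 34.7, 0], -10.8]]' --hand 0

```text
clock: 1.25
tool_pos: [0.424, -0.2895, 0.2269]
orientation: [180.0, 0.0, 98.1]
force: [0.3, -0.5, -0.1]
opening: 0.0131
```

>>> apply_moves --motion '[[[2, 3.4, 0], 0], [[4, 6.8, 0], 0], [[6, 10.2, 0], 0], [[8, 13.6, 0], 0], [[10, 17, 0], 0], [[11.5, 19.5, 0], 0], [[12.4, 21.1, 0], 0], [[12.9, 21.9, 0], 0], [[12.9, 21.9, 0], 0], [[12.9, 21.9, 0], 0]]'

```text
clock: 2.25
tool_pos: [0.5515, -0.0735, 0.2265]
orientation: [-180.0, 0.0, 98.0]
force: [-0.1, -0.5, 0.0]
opening: 0.0003
```

>>> apply_moves --motion '[[[0.4, 0.1, -1.5], 0], [[0.8, 0.2, -4], 0], [[1.1, 0.2, -6], 0], [[1.1, 0.2, -8], 0], [[1.1, 0.2, -9.2], 0], [[1.1, 0.2, -10], 0], [[1.1, 0.2, -10.6], 0], [[1.1, 0.2, -11], 0], [[1.1, 0.2, -11], 0]]'

```text
clock: 3.15
tool_pos: [0.5629, -0.0709, 0.1166]
orientation: [180.0, 0.0, 98.0]
force: [-0.6, 0.4, 0.4]
opening: 0.0007
```

```bash
python3 - <<'E'
from h import *
o=ctrl.get_obs();print(o['tool_pos'],o['force'],o['moment'])
a,_=ctrl.snapshot("top");b,_=ctrl.snapshot("side")
cv2.imwrite("pics/t1.png",np.hstack([cv2.resize(a[130:240,240:370],None,fx=3,fy=3,interpolation=2),cv2.resize(b[110:220,220:350],None,fx=3,fy=3,interpolation=2)]))
E
```

```text
[ 0.56292405 -0.07089216  0.11656089] [-0.62073667  0.39005408  0.38739224] [-0.01176273  0.00056261  0.07477242]
```

View pics/t1.png

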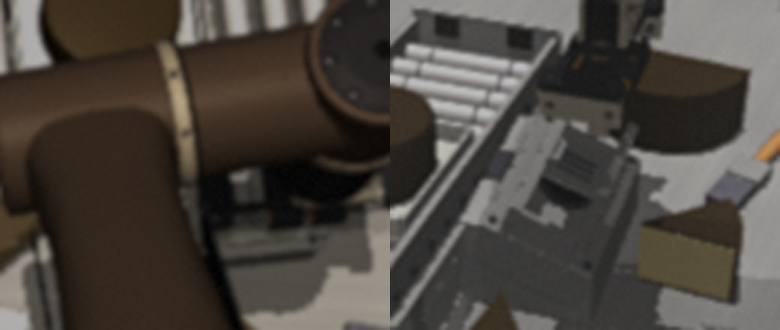

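Side view: the shut gripper (right half, near (590,100)) stands over the -y end of the trough, touching nothing. The top view is hidden by the arm. Next I'll push the lip toward +y.

>>> apply_moves --motion '[[[-0.06, 0.4, 0], 0], [[-0.13, 0.9, 0], 0], [[-0.21, 1.5, 0], 0], [[-0.28, 2.0, 0], 0], [[-0.35, 2.5, 0], 0], [[-0.35, 2.5, 0], 0]]'

```text
clock: 3.85
tool_pos: [0.5595, -0.0453, 0.1168]
orientation: [180.0, 0.0, 98.1]
force: [0.1, -2.0, 1.6]
opening: 0.0005
```

>>> apply_moves --motion '[[[-0.07, 0.5, 0], 0], [[-0.14, 1.0, 0], 0], [[-0.21, 1.5, 0], 0], [[-0.28, 2.0, 0], 0], [[-0.35, 2.5, 0], 0], [[-0.42, 3.0, 0], 0], [[-0.49, 3.5, 0], 0], [[-0.53, 3.8, 0], 0], [[-0.53, 3.8, 0], 0]]'

```text
clock: 4.75
tool_pos: [0.5541, -0.0074, 0.1165]
orientation: [180.0, -0.0, 98.1]
force: [1.2, -3.7, 0.9]
opening: 0.0001
```

```bash
python3 - <<'E'
from h import *
o=ctrl.get_obs();print(o['tool_pos'],o['force'],o['moment'])
b,_=ctrl.snapshot("side")
cv2.imwrite("pics/t2.png",cv2.resize(b[110:220,220:350],None,fx=5,fy=5,interpolation=2))
E
```

```text
[ 0.55411933 -0.00735343  0.11654255] [ 1.22233011 -3.72707701  0.9239119 ] [-1.16835962 -0.43872252  0.05627347]
```

View pics/t2.png

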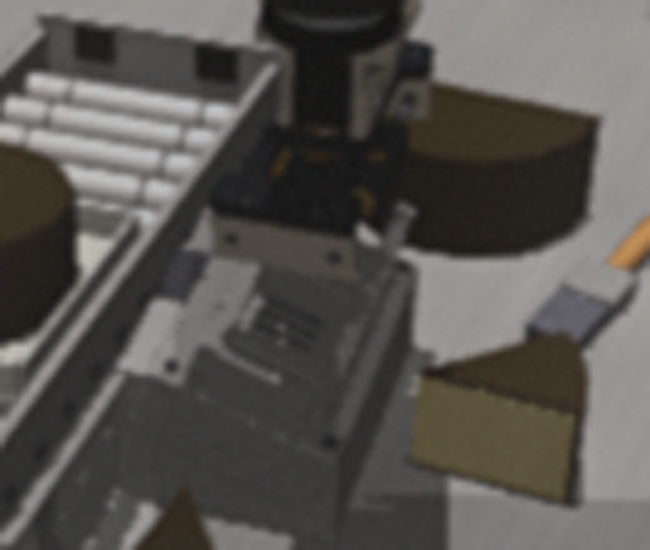

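The shutter slides freely at about 3.7 N. I'll feel for its stop in small steps.

>>> apply_moves --motion '[[[-0.03, 0.2, 0], 0], [[-0.06, 0.4, 0], 0], [[-0.08, 0.6, 0], 0], [[-0.1, 0.7, 0], 0], [[-0.1, 0.7, 0], 0], [[-0.1, 0.7, 0], 0]]'

```text
clock: 5.4
tool_pos: [0.5532, -0.0007, 0.1166]
orientation: [180.0, -0.0, 98.0]
force: [1.9, -4.2, 2.6]
opening: 0.0005
```

>>> apply_moves --motion '[[[-0.01, 0.1, 0], 0], [[-0.02, 0.15, 0], 0], [[-0.02, 0.15, 0], 0]]'

```text
clock: 5.7
tool_pos: [0.553, 0.0007, 0.1165]
orientation: [180.0, -0.0, 98.0]
force: [2.2, -3.8, 1.0]
opening: 0.0007
```

>>> apply_moves --motion '[[[-0.01, 0.1, 0], 0], [[-0.02, 0.15, 0], 0], [[-0.02, 0.15, 0], 0]]'

```text
clock: 6.0
tool_pos: [0.5527, 0.0022, 0.1165]
orientation: [180.0, -0.0, 98.0]
force: [2.3, -4.0, 0.9]
opening: 0.0005
```

>>> apply_moves --motion '[[[-0.01, 0.1, 0], 0], [[-0.01, 0.1, 0], 0], [[-0.01, 0.1, 0], 0]]'

```text
clock: 6.3
tool_pos: [0.5526, 0.0033, 0.1166]
orientation: [-180.0, -0.0, 98.0]
force: [2.3, -3.9, 1.2]
opening: 0.0002
```

>>> apply_moves --motion '[[[-0.01, 0.1, 0], 0], [[-0.01, 0.1, 0], 0], [[-0.01, 0.1, 0], 0]]'

```text
clock: 6.6
tool_pos: [0.5525, 0.0042, 0.1165]
orientation: [-180.0, -0.0, 98.0]
force: [1.7, -3.7, 1.5]
opening: 0.0004
```

>>> apply_moves --motion '[[[-0.01, 0.1, 0], 0], [[-0.02, 0.15, 0], 0], [[-0.02, 0.15, 0], 0]]'

```text
clock: 6.9
tool_pos: [0.5524, 0.0048, 0.1166]
orientation: [-180.0, 0.1, 98.0]
force: [3.3, -8.9, 0.5]
opening: -0.0
```

>>> apply_moves --motion '[[[-0.01, 0.1, 0], 0], [[-0.02, 0.15, 0], 0], [[-0.02, 0.15, 0], 0]]'

```text
clock: 7.2
tool_pos: [0.5523, 0.0049, 0.1167]
orientation: [-180.0, 0.2, 98.0]
force: [5.4, -16.1, -0.3]
opening: 0.0003
```

```bash
python3 - <<'E'
from h import *
o=ctrl.get_obs();print(o['tool_pos'],o['force'],o['moment'])
b,d=ctrl.snapshot("side")
cv2.imwrite("pics/t3.png",cv2.resize(b[120:215,240:320],None,fx=6,fy=6,interpolation=2))
W=cloud("side",d)
fm=np.array([.5718,-.0028,.085]);Y=np.array([-.139,.9903,0]);U=np.array([.9306,.1306,.342]);N=np.array([-.3387,-.0475,.9397])
q=W-fm;h=q@N;y=q@Y;u=q@U
s=(abs(u)<.022)&(h>.024)&(h<.036)&(y>0)&(y<.13)
print(s.sum(),np.histogram(y[s],bins=np.arange(0,.12,.008)))
E
```

```text
[0.55229911 0.00493139 0.11668743] [  5.36195223 -16.10770553  -0.34714512] [-5.96372613 -2.06650237 -0.09065693]
290 (array([ 0,  0,  0, 31, 29, 25, 24, 34, 27, 33, 27, 24, 36,  0]), array([0.   , 0.008, 0.016, 0.024, 0.032, 0.04 , 0.048, 0.056, 0.064,
       0.072, 0.08 , 0.088, 0.096, 0.104, 0.112]))
```

View pics/t3.png

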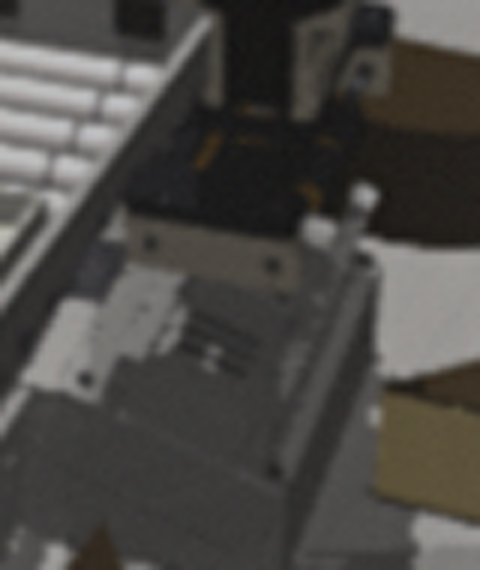

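The shutter is at its rigid stop (force jumps at lane y ≈ 10 mm). I'll back off to a light hold, then descend along -N feeling for the plunger.

>>> apply_moves --motion '[[[0.02, -0.13, 0], 0], [[0.02, -0.13, 0], 0], [[0.09, -0.12, -0.19], 0], [[0.16, -0.11, -0.38], 0], [[0.16, -0.11, -0.38], 0]]'

```text
clock: 7.75
tool_pos: [0.5533, 0.0049, 0.1129]
orientation: [-179.9, 0.1, 98.0]
force: [1.8, -10.2, 2.8]
opening: 0.0005
```

>>> apply_moves --motion '[[[0.05, 0.01, -0.14], 0], [[0.1, 0.01, -0.28], 0], [[0.1, 0.01, -0.28], 0]]'

```text
clock: 8.05
tool_pos: [0.5542, 0.0049, 0.1104]
orientation: [-179.9, 0.1, 98.0]
force: [-0.7, -10.5, 6.9]
opening: 0.0004
```

>>> apply_moves --motion '[[[0.03, 0, -0.1], 0], [[0.07, 0, -0.19], 0], [[0.07, 0, -0.19], 0]]'

```text
clock: 8.35
tool_pos: [0.5549, 0.0047, 0.1087]
orientation: [-179.9, 0.1, 98.0]
force: [-1.2, -11.2, 7.4]
opening: 0.0003
```

>>> apply_moves --motion '[[[0.03, 0, -0.1], 0], [[0.07, 0, -0.19], 0], [[0.07, 0, -0.19], 0]]'

```text
clock: 8.65
tool_pos: [0.5556, 0.0044, 0.1068]
orientation: [-179.9, 0.1, 98.0]
force: [-0.9, -12.4, 7.8]
opening: 0.0004
```

>>> apply_moves --motion '[[[0.03, -0.05, -0.1], 0], [[0.07, -0.08, -0.19], 0], [[0.07, -0.08, -0.19], 0]]'

```text
clock: 8.95
tool_pos: [0.5563, 0.0041, 0.1048]
orientation: [-179.9, 0.1, 98.0]
force: [-1.1, -9.8, 6.9]
opening: 0.0004
```

>>> apply_moves --motion '[[[0.03, 0, -0.1], 0], [[0.07, 0, -0.19], 0], [[0.07, 0, -0.19], 0]]'

```text
clock: 9.25
tool_pos: [0.557, 0.0039, 0.103]
orientation: [-179.9, 0.1, 98.0]
force: [-1.2, -11.5, 8.4]
opening: 0.0006
```

>>> apply_moves --motion '[[[0.03, -0.03, -0.1], 0], [[0.07, -0.04, -0.19], 0], [[0.07, -0.04, -0.19], 0]]'

```text
clock: 9.55
tool_pos: [0.5577, 0.0036, 0.1013]
orientation: [-179.9, 0.1, 98.0]
force: [-1.1, -9.7, 9.2]
opening: 0.0004
```

>>> apply_moves --motion '[[[0.03, -0.03, -0.1], 0], [[0.07, -0.04, -0.19], 0], [[0.07, -0.04, -0.19], 0]]'

```text
clock: 9.85
tool_pos: [0.5584, 0.0033, 0.0994]
orientation: [-179.9, 0.1, 98.0]
force: [-1.6, -10.2, 8.8]
opening: 0.0006
```

>>> apply_moves --motion '[[[0.03, -0.03, -0.1], 0], [[0.07, -0.04, -0.19], 0], [[0.07, -0.04, -0.19], 0]]'

```text
clock: 10.15
tool_pos: [0.5592, 0.003, 0.0975]
orientation: [-179.9, 0.1, 98.0]
force: [-1.6, -10.4, 9.7]
opening: 0.0004
```

>>> apply_moves --motion '[[[0.03, -0.02, -0.1], 0], [[0.05, -0.03, -0.14], 0], [[0.05, -0.03, -0.14], 0]]'

```text
clock: 10.45
tool_pos: [0.5597, 0.0027, 0.0962]
orientation: [-180.0, 0.1, 98.0]
force: [-2.1, -10.1, 11.5]
opening: 0.0005
```

>>> apply_moves --motion '[[[0.02, -0.01, -0.05], 0], [[0.03, -0.02, -0.1], 0], [[0.03, -0.02, -0.1], 0]]'

```text
clock: 10.75
tool_pos: [0.5601, 0.0026, 0.0952]
orientation: [-180.0, 0.1, 98.0]
force: [-2.7, -8.4, 10.1]
opening: 0.0005
```

```bash
python3 - <<'E'
from h import *
o=ctrl.get_obs();print(o['tool_pos'],o['force'],o['moment'])
b,d=ctrl.snapshot("side")
cv2.imwrite("pics/t4.png",cv2.resize(b[100:240,150:320],None,fx=4,fy=4,interpolation=2))
E
```

```text
[0.56008104 0.00260936 0.09523877] [-2.71311748 -8.36370319 10.10818521] [-2.86721707e+00  6.42320466e-01  2.14077970e-03]
```

View pics/t4.png

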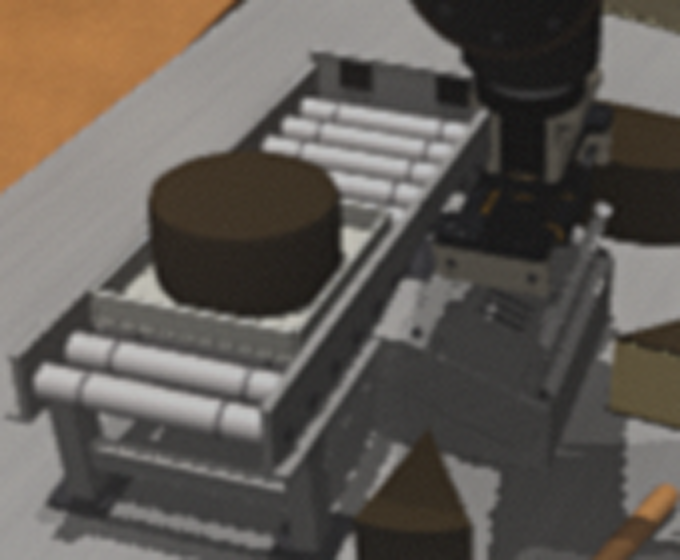

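The tray is still waiting at the blade. I'll keep pressing in 1 mm steps.

>>> apply_moves --motion '[[[0.02, 0, -0.05], 0], [[0.03, 0, -0.1], 0], [[0.03, 0, -0.1], 0]]'

```text
clock: 11.1
tool_pos: [0.5604, 0.0025, 0.0944]
orientation: [-180.0, 0.1, 98.0]
force: [-2.6, -9.6, 11.8]
opening: 0.001
```

>>> apply_moves --motion '[[[0.02, 0, -0.05], 0], [[0.03, 0, -0.1], 0], [[0.03, 0, -0.1], 0]]'

```text
clock: 11.4
tool_pos: [0.5608, 0.0024, 0.0935]
orientation: [-180.0, 0.1, 98.0]
force: [-2.2, -10.2, 12.6]
opening: 0.0001
```

>>> apply_moves --motion '[[[0.02, 0, -0.05], 0], [[0.03, -0.01, -0.1], 0], [[0.03, -0.01, -0.1], 0]]'

```text
clock: 11.7
tool_pos: [0.5611, 0.0023, 0.0925]
orientation: [-180.0, 0.1, 98.0]
force: [-2.8, -10.0, 12.7]
opening: 0.0006
```

>>> apply_moves --motion '[[[0.02, 0, -0.05], 0], [[0.03, -0.01, -0.1], 0], [[0.03, -0.01, -0.1], 0]]'

```text
clock: 12.0
tool_pos: [0.5615, 0.0021, 0.0916]
orientation: [-180.0, 0.1, 98.0]
force: [-2.1, -10.8, 13.4]
opening: 0.0006
```

>>> apply_moves --motion '[[[0.02, 0, -0.05], 0], [[0.03, -0.01, -0.1], 0], [[0.03, -0.01, -0.1], 0]]'

```text
clock: 12.3
tool_pos: [0.5618, 0.002, 0.0907]
orientation: [-180.0, 0.1, 98.0]
force: [-2.0, -11.0, 14.0]
opening: 0.0005
```

```bash
python3 - <<'E'
from h import *
b,d=ctrl.snapshot("side")
cv2.imwrite("pics/t5.png",cv2.resize(b[100:240,150:320],None,fx=4,fy=4,interpolation=2))
E
```

```text
(no output)
```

View pics/t5.png

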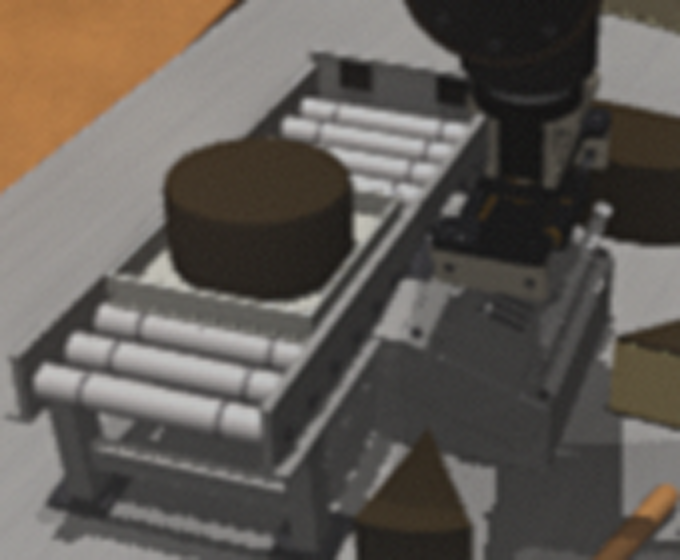

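The tray has started to roll. I'll continue gently to the hard stop.

>>> apply_moves --motion '[[[0.02, -0.01, -0.05], 0], [[0.03, -0.02, -0.1], 0], [[0.03, -0.02, -0.1], 0]]'

```text
clock: 12.65
tool_pos: [0.5622, 0.0018, 0.0897]
orientation: [180.0, 0.1, 98.0]
force: [-2.3, -10.8, 14.2]
opening: 0.0002
```

>>> apply_moves --motion '[[[0.02, -0.01, -0.05], 0], [[0.03, -0.01, -0.1], 0], [[0.03, -0.01, -0.1], 0]]'

```text
clock: 12.95
tool_pos: [0.5625, 0.0017, 0.0888]
orientation: [180.0, 0.1, 98.0]
force: [-2.2, -11.3, 14.8]
opening: 0.0001
```

>>> apply_moves --motion '[[[0.02, 0, -0.05], 0], [[0.03, -0.01, -0.1], 0], [[0.03, -0.01, -0.1], 0]]'

```text
clock: 13.25
tool_pos: [0.5628, 0.0016, 0.0879]
orientation: [180.0, 0.1, 98.0]
force: [-3.4, -10.9, 15.2]
opening: 0.0007
```

>>> apply_moves --motion '[[[0.02, -0.01, -0.05], 0], [[0.03, -0.02, -0.1], 0], [[0.03, -0.02, -0.1], 0]]'

```text
clock: 13.55
tool_pos: [0.5631, 0.0015, 0.0872]
orientation: [180.0, 0.1, 98.0]
force: [-4.4, -10.5, 17.7]
opening: 0.0002
```

>>> apply_moves --motion '[[[0.02, -0.01, -0.05], 0], [[0.03, -0.01, -0.1], 0], [[0.03, -0.01, -0.1], 0]]'

```text
clock: 13.85
tool_pos: [0.5633, 0.0014, 0.0869]
orientation: [180.0, 0.1, 98.1]
force: [-7.0, -9.1, 25.0]
opening: 0.0006
```

Hard stop felt: force jumped from 15 to 25 N with almost no movement. I'll hold and wait for the tray.

>>> apply_moves --motion '[[[-0.01, 0, 0.03], 0], [[-0.01, 0, 0.03], 0], [[-0.01, 0, 0.03], 0], [[-0.01, 0, 0.03], 0], [[-0.01, 0, 0.03], 0], [[-0.01, 0, 0.03], 0], [[-0.01, 0, 0.03], 0], [[-0.01, 0, 0.03], 0], [[-0.01, 0, 0.03], 0], [[-0.01, 0, 0.03], 0]]'

```text
clock: 14.85
tool_pos: [0.5632, 0.0015, 0.087]
orientation: [180.0, 0.1, 98.1]
force: [-6.5, -9.6, 22.9]
opening: 0.0005
```

```bash
python3 - <<'E'
from h import *
b,d=ctrl.snapshot("side")
cv2.imwrite("pics/t6.png",cv2.resize(b[100:240,150:320],None,fx=4,fy=4,interpolation=2))
E
```

```text
(no output)
```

View pics/t6.png

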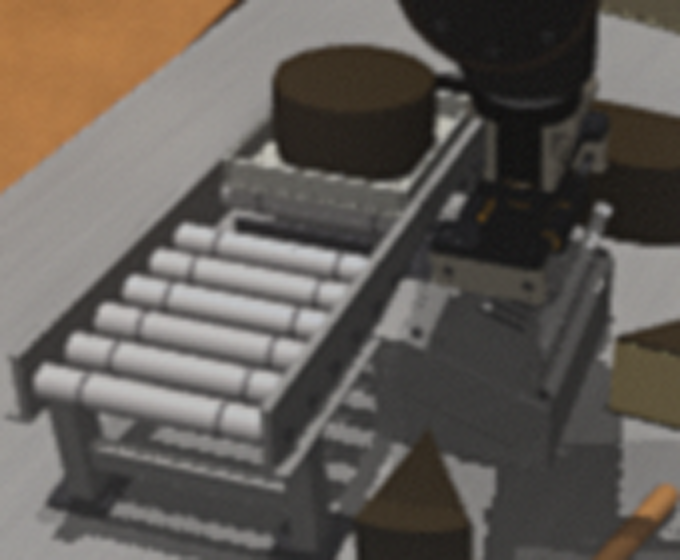

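The tray is nearly at the end stop and has passed the blade slot near (300,235). I'll hold for another second and check.

>>> apply_moves --motion '[[[0, 0, 0], 0], [[0, 0, 0], 0], [[0, 0, 0], 0], [[0, 0, 0], 0], [[0, 0, 0], 0], [[0, 0, 0], 0], [[0, 0, 0], 0], [[0, 0, 0], 0], [[0, 0, 0], 0], [[0, 0, 0], 0]]'

```text
clock: 15.9
tool_pos: [0.5632, 0.0014, 0.087]
orientation: [180.0, 0.1, 98.1]
force: [-6.1, -9.1, 22.6]
opening: 0.0007
```

```bash
python3 - <<'E'
from h import *
b,d=ctrl.snapshot("side")
cv2.imwrite("pics/t7.png",cv2.resize(b[100:240,150:320],None,fx=4,fy=4,interpolation=2))
W=cloud("side",d);m=(b.max(2)<75)&(W[...,2]>.155)&(W[...,2]<.215)&(W[...,0]>.65)&(W[...,0]<.86)
fm=np.array([.5718,-.0028,0]);Y=np.array([-.139,.9903,0]);X=np.array([.9903,.139,0])
P=W[m]-fm;print(m.sum(),"cheese y",np.percentile(P@Y,[2,50,98]),"x",np.percentile(P@X,[2,50,98]))
E
```

```text
701 cheese y [-0.19994753 -0.12644355 -0.0847095 ] x [0.10665927 0.16355413 0.22664888]
```

View pics/t7.png

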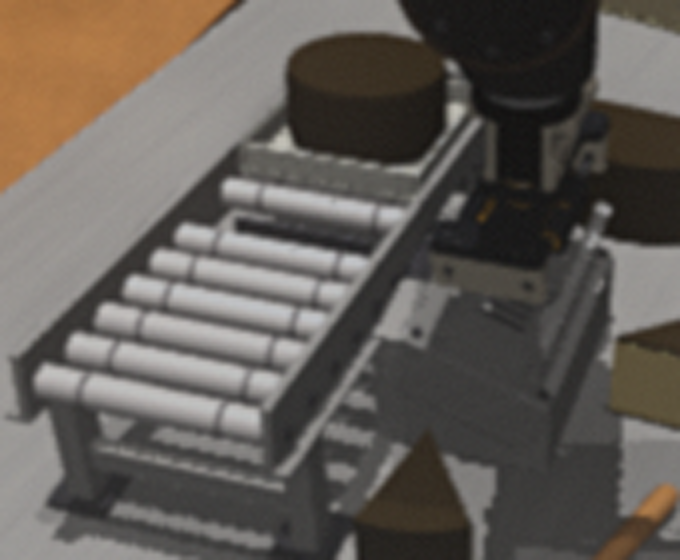

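>>> apply_moves --motion '[[[0, 0, 0], 0], [[0, 0, 0], 0], [[0, 0, 0], 0], [[0, 0, 0], 0], [[0, 0, 0], 0], [[0, 0, 0], 0]]'

```text
clock: 16.55
tool_pos: [0.5632, 0.0014, 0.087]
orientation: [180.0, 0.1, 98.1]
force: [-6.8, -10.3, 22.8]
opening: 0.0005
```

```bash
python3 - <<'E'
from h import *
b,d=ctrl.snapshot("side")
W=cloud("side",d);m=(b.max(2)<75)&(W[...,2]>.155)&(W[...,2]<.215)&(W[...,0]>.65)&(W[...,0]<.86)
fm=np.array([.5718,-.0028,0]);Y=np.array([-.139,.9903,0]);X=np.array([.9903,.139,0])
P=W[m]-fm;print(m.sum(),"cheese y",np.percentile(P@Y,[2,50,98]))
E
```

```text
697 cheese y [-0.19801109 -0.12624594 -0.0861473 ]
```

The tray is at rest at the end stop (cheese centre y ≈ -142 mm). Now I'll let the plunger up along N, ease the shutter back and withdraw.

>>> apply_moves --motion '[[[-0.1, 0, 0.3], 0], [[-0.25, 0, 0.7], 0], [[-0.4, 0, 1.1], 0], [[-0.54, 0, 1.5], 0], [[-0.68, 0, 1.9], 0], [[-0.83, 0, 2.3], 0], [[-0.97, 0, 2.7], 0], [[-1.1, 0, 3.1], 0], [[-1.2, 0, 3.3], 0], [[-1.2, 0, 3.3], 0]]'

```text
clock: 17.6
tool_pos: [0.5513, 0.0026, 0.118]
orientation: [180.0, 0.0, 98.0]
force: [-1.6, -4.3, 2.4]
opening: 0.0004
```

>>> apply_moves --motion '[[[0.08, -0.6, 0], 0], [[0.2, -1.4, 0], 0], [[0.31, -2.2, 0], 0], [[0.42, -3.0, 0], 0], [[0.53, -3.8, 0], 0], [[0.65, -4.6, 0], 0], [[0.76, -5.4, 0], 0], [[0.87, -6.2, 0], 0], [[1.0, -7.1, 0], 0], [[1.0, -7.4, 0], 0]]'

```text
clock: 18.6
tool_pos: [0.5614, -0.072, 0.1173]
orientation: [-180.0, -0.0, 98.0]
force: [-1.0, 0.6, 0.1]
opening: -0.0
```

>>> apply_moves --motion '[[[0, 0, 0.5], 0], [[0, 0, 2], 0], [[0, 0, 4], 0], [[0, 0, 7], 0], [[0, 0, 10], 0], [[0, 0, 12], 0], [[-1.5, -3, 12], 0], [[-3.5, -7, 12], 0], [[-6, -11, 12], 0], [[-8, -15, 12], 0]]'

```text
clock: 19.6
tool_pos: [0.4802, -0.222, 0.2382]
orientation: [180.0, -0.0, 98.1]
force: [1.2, -0.5, 0.5]
opening: 0.0008
```

>>> apply_moves --motion '[[[-2, -4, 0], 0], [[-4, -8, 0], 0], [[-6, -12, 0], 0], [[-8, -15, 0], 0], [[-8, -15, 0], 0], [[-8, -15, 0], 0]]'

```text
clock: 20.2
tool_pos: [0.4009, -0.3717, 0.2378]
orientation: [180.0, -0.0, 97.9]
force: [0.5, -0.2, -0.2]
opening: 0.0003
```

```bash
python3 - <<'E'
from h import *
print(ctrl.get_obs()['force'])
a,da=ctrl.snapshot("top");b,d=ctrl.snapshot("side")
cv2.imwrite("pics/t8.png",np.hstack([cv2.resize(a[60:260,200:430],(400,348)),cv2.resize(b[100:274,150:350],(400,348))]))
cv2.imwrite("pics/t9.png",a)
W=cloud("top",da);fm=np.array([.5718,-.0028,.085]);Y=np.array([-.139,.9903,0]);U=np.array([.9306,.1306,.342]);N=np.array([-.3387,-.0475,.9397])
q=W-fm;h=q@N;y=q@Y;u=q@U
s=(abs(u)<.02)&(h>.026)&(h<.036)&(abs(y)<.085);print("plate y",np.percentile(y[s],[1,99]))
s=(abs(u)<.02)&(h>.043)&(h<.055)&(abs(y)<.085);print("lip y",np.median(y[s]))
E
```

```text
[ 0.50026699 -0.16853046 -0.22727901]
plate y [-0.02747638  0.03115266]
lip y -0.02918117250278103
```

View pics/t8.png

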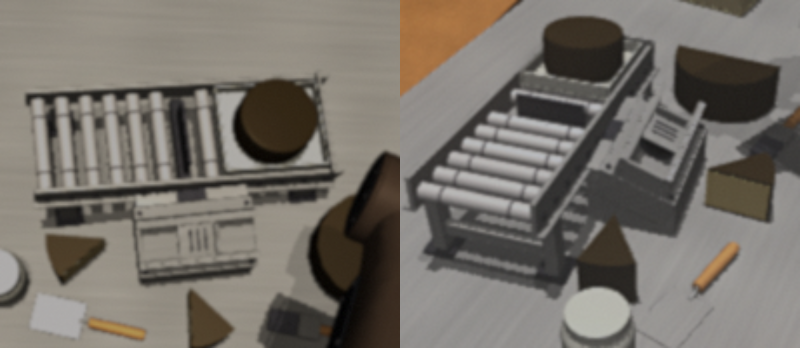

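View pics/t9.png

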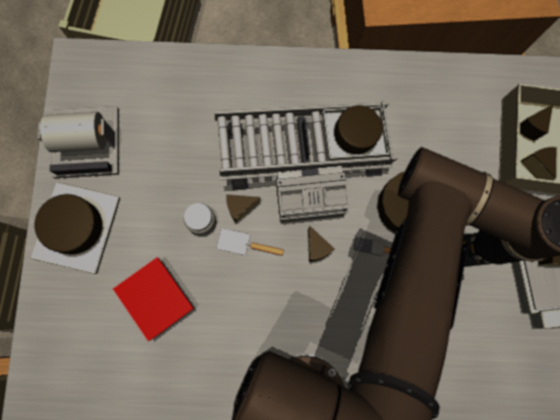

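The tray is at the end stop (360,130), the blade is up again (307,138), and the shutter is shut with its lip at y = -29 mm. The bystanders I can see stand where they did, and the arm is clear.

```bash
python3 -c "
from plant import ctrl
print(ctrl.close_job())"
```

```text
the job is handed in; nothing more can be done
None
```

The tray is down at the end stop, the plunger and shutter have sprung back, and the job was handed in at about 20 s of the 51 s allowed.

**What I did:** With the fingers shut, I pushed the shutter lip to its rigid stop, where the push peaked at about 16 N. I eased that to roughly 10 N and pressed the plunger along -N in 1–2 mm steps. At the hard stop the upward force jumped from about 15 to 25 N. I held there for about 3 s until two looks showed the tray at rest, then released and withdrew.

**Last checks:**
- **Tray:** the cheese centre is at y ≈ -142 mm in the lane's frame, against -143 mm expected.
- **Blade:** it is up again, which also shows the plunger returned; the plunger itself is hidden under the shutter.
- **Shutter:** it is shut, with the lip at y ≈ -29 mm as expected.
- **Bystanders:** those visible in the final pictures look unmoved by eye. The half wheel and brush were partly hidden by the arm in the top view, and I did not measure any of them.
- **Arm:** it is clear of everything, with under 1 N on the tool.

No check failed. While I pressed, the side force on the lip stayed at 8–12 N, more than the spring's 4 N. It kept creeping up as the fingers went down, so I eased the tool back several times.

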